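# Steady a rocking belt grinder with a wedge

### The arm

A 6-joint arm with a two-finger parallel gripper is mounted at the origin on the work surface. World frame = base frame: x ahead of the robot, y to its left, z up, the work surface at z = 0. Lengths are in mm, angles in rad, forces in N, time in s.
With the tool pointing down it reaches from about 350 to 975 mm from the base axis. Payload 7.1 kg.
Tool frame: the origin (TCP) lies on the front face of the gripper's body, between the roots of the fingers; the fingertips stand 80 mm ahead of it and the grasp point (between the pads) lies 61 mm ahead of it (env.tips_ahead is the distance from the TCP to the fingertips, in mm); z points along the fingers, y is the direction in which the jaws open and shut (so a half turn about z gives the same grasp; the last joint's range is limited). The gripper opens to 88 mm and grips with 3 to 60 N. Pads are 20 mm wide; open, the fingers measure 115 mm over their backs; the gripper's body (75 mm by 178 mm) begins 61 mm behind the grasp point.
Start: joints at [1.227, 0.423, 1.63, -0, 1.089, -0.019], TCP at [199.418, 592.316, 302.675] pointing down, gripper open.
Joint ranges: [-3, 3], [-0.9, 2.11], [0.09, 2.58], [-1.31, 4.45], [0.11, 2.69], [-2.54, 2.54]. Speed limits (rad/s): [2.39, 2.39, 3.01, 3.14, 3.14, 3.14].

### API

Orientations are given as a unit quaternion [x, y, z, w].
In Python, from station import env, set_gripper, viewer, workorder gives the robot as it stands. Calls block until the motion is done:
- env.reach(position, orientation): joint-space move of the TCP to a pose.
- env.move_l(position, rot=None, rate=150, f_stop=None): straight line of the TCP; rot=None keeps the orientation; rate is the mean speed in mm/s. With f_stop (N) it stops when the force on the tool has changed by that much, and returns True; else False.
- env.move_joints(angles): joint-space move.
- set_gripper(opening): finger opening in mm; the grip force is fixed at half the most; returns when the fingers have stopped.
- env.hold(seconds).
- env.ik(position, orientation): joint angles nearest the present ones, or None.
- env.read_state(): the state.
- viewer.camera(name): name is "scene" or "top" or "wrist"; returns the picture (400x640x3 uint8, blue, green, red); there is no depth.
- viewer.camera_params(name): a dict with "fx", "fy", "cx", "cy" (pixels), "dist" ([k1, k2, p1, p2, k3] as OpenCV has them; the pictures are not rectified), "pose" (4x4, takes a point from camera to world coordinates); the wrist camera has in their place "tool_from_camera" (4x4, takes a point from camera to tool coordinates, whose origin is the TCP and whose axes are the flange's). Camera axes: x right, y up, looking along -z (the intrinsics and any distortion apply to the point x, -y, -z); pixel columns grow to the right and rows downward; lengths in mm; the calibration is good to about 2 mm. A picture is of the moment at which its call begins: read the wrist's pose just before it. camera_params takes no time and is no camera call.
A pose or a line that the arm cannot do raises env.IKError and nothing moves.
- workorder.sign_off(): hands the job in, once; it reports no verdict.
The state is a dict: "time_s": time; "qpos": joint angles; "dq": joint speeds; "tau": joint torques, N m; "tool_pos": TCP position; "orientation": TCP orientation; "force": force on the tool from outside, world axes, zero at the start; "wrist_torque": the same for the moment, N m; "width": finger opening in mm.
Only numpy, scipy, OpenCV 4.12 (cv2) and the standard library are available. Lean on these libraries where they do the work, as an engineer would, in place of code of your own. Each camera call takes 0.05 s, during which the arm holds its last target.

### The job

The belt grinder on the bench rocks, because the bare steel foot at its front left corner has lost its rubber and its screw has seized too short. Pick nothing up: with the fingertips slide the orange wedge along the bench, thin end first, in under that foot until it is snug and the grinder no longer rocks when you press that corner, without jacking the grinder up or shoving it along the bench, and leave everything else where it lies. Finish while still pressing down firmly, with about 15 N, on the top of that corner, the wedge taking the load and the grinder standing level.

Things in the scene. Friction and masses are not known exactly. Their poses are not given: they have to be found in the camera images.
- grinder: belt grinder, 5.5 kg, free: yellow base plate, round ears at its 4 corners, black rubber feet under 3; green housing 370 long, 150 high, brown belt on top, drums at the ends; grey motor behind. Origin at bench level; x to its back (away from the robot), y left along the belt, z up. Ears at (-105, 175) front left, (-105, -175), (155, +-175) mm, 48 across; housing's front at x = -35, work stop to 200 high
- foot_point (a point): point at bench level (fixed to the grinder) under the axis of the bare steel foot, a flat round pad 26 mm across under the front left ear: the near left corner seen from the robot. The pad hangs 5 to 9 mm above the bench while the grinder stands on its 3 rubber feet; how much differs every time and must be felt. The ear's underside is 26 mm above the bench
- corner_top (a point): centre of the flat top of the front left ear, straight above the bare foot, 40 mm above the bench: the place to press. Unwedged, 3 to 5 N here rocks the grinder about the diagonal through its front right and back left feet until the bare foot meets the bench
- wedge: orange plastic wedge, 60 g, loose, lying on the bench in front of the bare foot: 105 mm long, 44 mm wide, 16 mm thick at the butt falling evenly to 2 mm at the thin end; it does not slip back by itself. Origin: centre of its underside; x points to the thin end, z up
- wedge_tip (a point): middle of the wedge's thin end, 1 mm above the bench
- wedge_butt (a point): middle of the butt, the upright face of the wedge's thick end (44 mm wide, 16 mm high), 8 mm above the bench: the face to push on
- wrench: bystander: steel spanner lying in front of the grinder, 170 mm long
- oil: bystander: grey bottle with red cap, 48 mm across, 125 high, on the left
- screw_jar: bystander: glass jar with steel lid, 60 mm across, 70 high, on the left
- belt_roll: bystander: brown roll of abrasive belt standing on end, 84 mm across, 75 high, on the left
- flat_bar: bystander: steel flat bar, 160 x 30 x 8 mm, lying on the right
- screwdriver: bystander: screwdriver lying on the near right
- square: bystander: steel try square lying on the near left, stock 100 mm, blade 150 mm
There are look-alikes about, which are no part of the job. Of the things shaped like the wedge, the orange one is meant.

How it is judged (in metres and radians):
At the end, for the whole second after the job is handed in: For the last second the fingers press the front left corner with over 5 N, within 60 mm of its centre; the thin half of the wedge is under the bare foot (foot's centre within 26 mm of the wedge's middle line) and bears over 2 N; the grinder leans less than 0.006 rad; both at rest (horizontal distance between the grasp point and corner_top below 0.06 m and contact force between the fingers and grinder above 5 N and contact force between wedge and grinder above 2 N and x of foot_point in the frame of wedge between -0.01 and 0.056 m and y of foot_point in the frame of wedge between -0.026 and 0.026 m and angle between grinder's own z axis and vertical below 0.006 rad and linear speed of each of grinder, wedge below 0.01 m/s); the arm keeps its last pose, push and grip.
It fails at once if the wedge is lifted off the bench or tipped up (height (world z) of wedge_butt above 0.022 m or height (world z) of wedge_tip above 0.015 m or angle between wedge's own z axis and vertical above 0.2 rad).
It fails at once if the grinder is shoved more than 20 mm along the bench (distance of grinder from where it was at the start of the episode above 0.02 m).
It fails at once if the grinder is lifted or tipped over (height (world z) of grinder above 0.02 m or angle between grinder's own z axis and vertical above 0.09 rad).
It fails at once if another loose thing on the bench is moved more than 20 mm (distance of any of wrench, oil, screw_jar, belt_roll, flat_bar, screwdriver, square from where it was at the start of the episode above 0.02 m).
It also fails if it takes over 67 s, if anything falls off the work surface, if the arm or the gripper's body presses on something with over 40 N, if the wrist force passes 120 N, or if a joint passes its speed limit or range.

## Working session

There is one attempt and no reset: what is moved stays moved. The work goes in short steps, each a Python script; the robot and the scene stay as the last script left them, time stands still between calls to the robot, and variables do not carry over. Pictures are saved under pics/ and viewed, and the job is handed in when it is done.

```bash
ls; mkdir -p pics
python3 - <<'E'
from station import env,viewer
import cv2
print(env.read_state())
for n in("scene","top"):
    cv2.imwrite(f"pics/{n}0.png",viewer.camera(n)); print(n,viewer.camera_params(n))
print(viewer.camera_params("wrist"))
E
```

```text
pics
{'time_s': 0.0, 'qpos': array([ 1.22698478e+00,  4.23822601e-01,  1.63067676e+00,  1.21167333e-05,
        1.08861091e+00, -1.90158855e-02]), 'dq': array([-0.00205838,  0.00056173,  0.00131462,  0.00105327, -0.00052793,
        0.00063449]), 'tau': array([-2.44815337e-04, -5.44622862e+01, -2.73673064e+01,  6.43524248e-02,
        2.25731445e-02, -1.01015480e-04]), 'tool_pos': array([199.28404627, 591.92159533, 301.91819991]), 'orientation': array([ 1.61687679e-01,  9.86841689e-01, -7.45387275e-04, -1.42181710e-04]), 'force': array([ 0.35153559, -0.15872509,  0.28883317]), 'wrist_torque': array([-0.01632185,  0.0128829 , -0.01798399]), 'width': 87.35234830882523}
scene {'fx': 478.87740860868985, 'fy': 478.87740860868985, 'cx': 327.5587468783663, 'cy': 205.5832144986953, 'dist': array([-0.01690903,  0.        ,  0.        ,  0.        ,  0.        ]), 'pose': array([[ 6.44790966e-01, -4.28743868e-01,  6.32790096e-01,
         1.36475259e+03],
       [ 7.64324983e-01,  3.69464870e-01, -5.28491277e-01,
        -6.82688315e+02],
       [-7.20631631e-03,  8.24423680e-01,  5.65927261e-
[... 500 characters left out ...]
e-02,  1.33015382e-01,  9.90979869e-01,
         1.09779957e+03],
       [ 0.00000000e+00,  0.00000000e+00,  0.00000000e+00,
         1.00000000e+00]])}
{'fx': 344.36521346459386, 'fy': 344.36521346459386, 'cx': 317.2816183036294, 'cy': 194.10011520850463, 'dist': array([-0.03843715,  0.        ,  0.        ,  0.        ,  0.        ]), 'tool_from_camera': array([[ 5.28528379e-05,  9.63665994e-01,  2.67110182e-01,
         7.27724968e+01],
       [ 9.99999763e-01, -2.34325977e-04,  6.47519870e-04,
         1.78796250e-01],
       [ 6.86583733e-04,  2.67110085e-01, -9.63665778e-01,
        -8.27126377e+01],
       [ 0.00000000e+00,  0.00000000e+00,  0.00000000e+00,
         1.00000000e+00]])}
```

View pics/scene0.png

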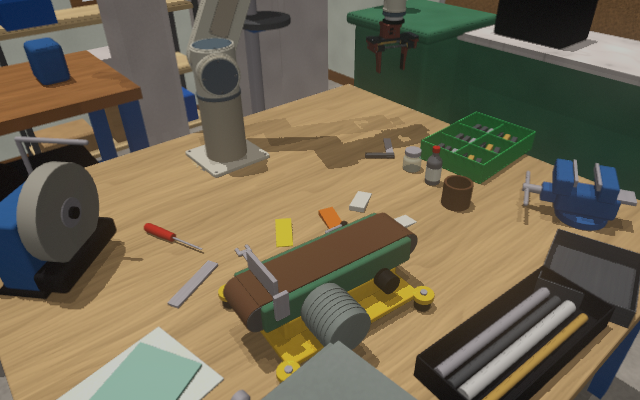

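View pics/top0.png

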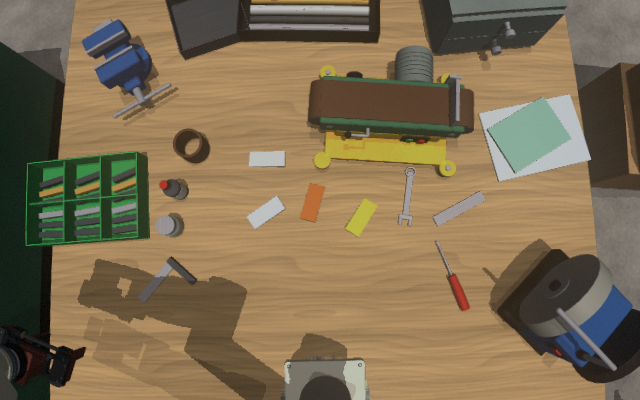

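The top view shows the orange wedge at about (313,202), in front of the bare-foot ear at (321,160). A yellow and two white look-alikes lie nearby. I'll zoom in for exact corners.

```bash
cat > h.py <<'E'
import numpy as np, cv2
from station import env,viewer,set_gripper
from scipy.spatial.transform import Rotation as R
def ray(name,uv,pose=None):
    p=viewer.camera_params(name)
    K=np.array([[p['fx'],0,p['cx']],[0,p['fy'],p['cy']],[0,0,1]])
    T=p['pose'] if pose is None else pose
    n=cv2.undistortPoints(np.array([[uv]],float),K,p['dist'])[0,0]
    d=T[:3,:3]@np.array([n[0],-n[1],-1]); return T[:3,3],d
def px(name,uv,z,pose=None):
    o,d=ray(name,uv,pose); return o+d*(z-o[2])/d[2]
def proj(name,P,pose=None):
    p=viewer.camera_params(name)
    K=np.array([[p['fx'],0,p['cx']],[0,p['fy'],p['cy']],[0,0,1]])
    T=p['pose'] if pose is None else pose
    c=(np.atleast_2d(P)-T[:3,3])@T[:3,:3]
    c=c*[1,-1,-1]
    return cv2.projectPoints(c,np.zeros(3),np.zeros(3),K,p['dist'])[0][:,0]
def wpose():
    s=env.read_state(); T=np.eye(4); T[:3,:3]=R.from_quat(s['orientation']).as_matrix(); T[:3,3]=s['tool_pos']
    return T@viewer.camera_params('wrist')['tool_from_camera']
E
python3 - <<'E'
import cv2
a=cv2.imread("pics/top0.png")
cv2.imwrite("pics/topz.png",cv2.resize(a[140:240,240:400],None,fx=5,fy=5,interpolation=cv2.INTER_CUBIC))
cv2.imwrite("pics/topz2.png",cv2.resize(a[50:190,300:480],None,fx=4,fy=4,interpolation=cv2.INTER_CUBIC))
E
```

```text
(no output)
```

View pics/topz.png

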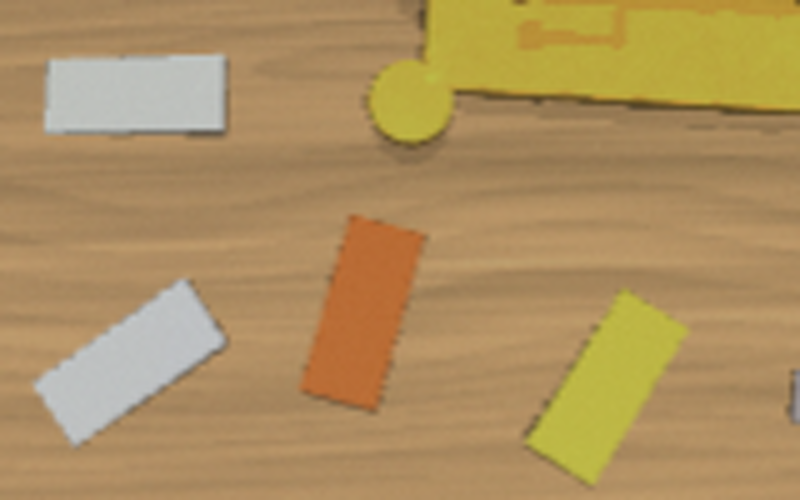

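View pics/topz2.png

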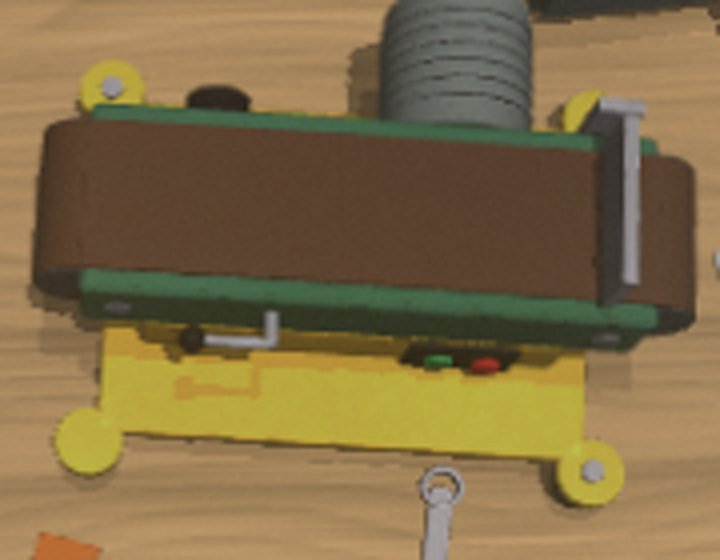

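Run:
```python
from h import *
np.set_printoptions(precision=1,suppress=True)
f=lambda U,s,o:((U[0]+.5)/s-.5+o[0],(U[1]+.5)/s-.5+o[1])
for z in(2,9,16):
  print(z,*[px('top',f(c,5,(240,140)),z)[:2] for c in[(351,215),(427,236),(378,411),(301,391)]])
FL=px('top',f((411,101),5,(240,140)),40);FR=px('top',f((591,472),4,(300,50)),40);BL=px('top',f((113,88),4,(300,50)),40)
print(FL,FR,BL,np.linalg.norm(FL-FR),np.linalg.norm(FL-BL))
# scene
a=cv2.imread("pics/scene0.png")
cv2.imwrite("pics/scz.png",cv2.resize(a[180:280,280:440],None,fx=5,fy=5,interpolation=cv2.INTER_CUBIC))
```

```text
2 [595.8  30.2] [582.6 -12.7] [483.8  17.2] [496.2  60.3]
9 [594.5  29.9] [581.4 -12.8] [483.3  17. ] [495.6  59.8]
16 [593.3  29.6] [580.2 -12.8] [482.8  16.7] [495.   59.3]
[652.2  -5.9  40. ] [ 621.5 -353.3   40. ] [912.4 -29.6  40. ] 348.749836780712 261.29394725003266
```

View pics/scz.png

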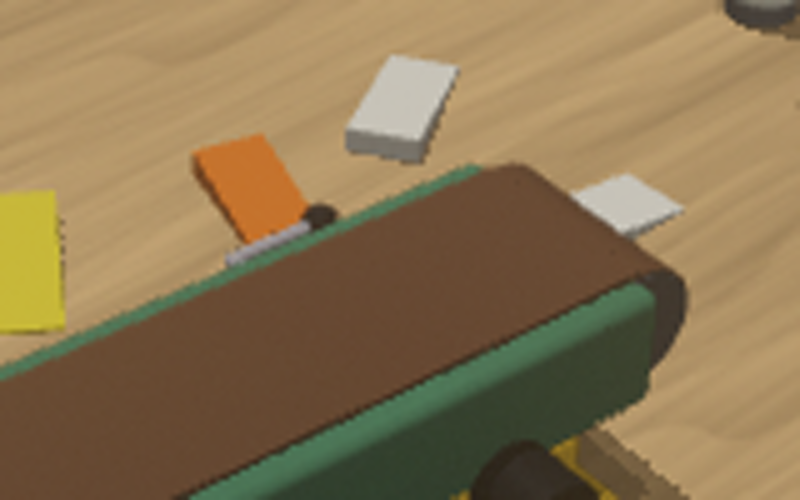

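The side view shows the thick end facing the robot and the thin end facing the foot. The measured length of 104.5, width of 45 and ear spacing of 349/261 all match the given sizes. Next I move behind the butt and check with the wrist camera.

```bash
cat >> h.py <<'E'
TIP=np.array([589.2,8.7]);BUTT=np.array([488.9,38.]);FOOT=np.array([652.2,-5.9])
d=(TIP-BUTT)/np.linalg.norm(TIP-BUTT); n=np.array([-d[1],d[0]])
def quat(d):
    x=np.array([-d[0],-d[1],0]); z=np.array([0,0,-1.]); y=np.cross(z,x)
    return R.from_matrix(np.c_[x,y,z]).as_quat()
E
python3 - <<'E'
from h import *
np.set_printoptions(precision=2,suppress=True)
print(d,'foot lateral',(FOOT-BUTT)@n,'along from tip',(FOOT-TIP)@d)
p=BUTT-45*d
env.reach([*p,230],quat(d))
set_gripper(10)
T=wpose(); im=viewer.camera('wrist'); np.save('T1.npy',T)
P=[[*(TIP+22*n),2],[*(TIP-22*n),2],[*(BUTT+22*n),16],[*(BUTT-22*n),16],[*FOOT,40]]
q=proj('wrist',P,T); print(q)
for u in q: cv2.circle(im,tuple(int(round(v)) for v in u),2,(255,0,255),-1)
cv2.imwrite('pics/w1.png',im); s=env.read_state(); print(s['tool_pos'],s['force'],s['width'],s['time_s'],s['qpos'])
E
```

```text
[ 0.96 -0.28] foot lateral 3.6511882840397085 along from tip 64.56646826421971
[[338.3  319.34]
 [296.29 319.33]
 [341.15 231.21]
 [293.44 231.19]
 [320.92 397.76]]
[445.69  50.62 230.  ] [ 0.55 -0.24 -1.3 ] 9.932572917340874 3.55 [ 0.09  0.28  2.06 -0.    0.8  -1.2 ]
```

View pics/w1.png

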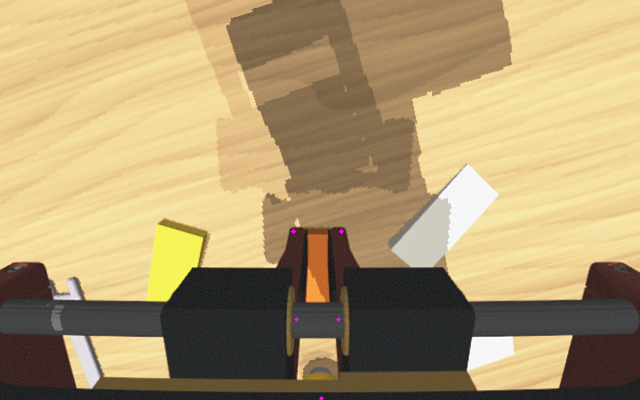

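The predicted butt corners land on the wedge's edges in the wrist view at (294–341, 231), so alignment is good. The spanner and look-alikes are clear of the finger path. I'll lower and push, sensing the force.

Run:
```python
from h import *
np.set_printoptions(precision=2,suppress=True)
q=quat(d)
def rep(t):
    s=env.read_state(); p=s['tool_pos']; print(t,p,'along',(p[:2]-BUTT)@d,'lat',(p[:2]-BUTT)@n,'F',s['force'],'Fd',s['force'][:2]@d,'t',s['time_s'])
z=86
P=lambda a:[*(BUTT+a*d),z]
print(env.move_l([*P(-45)[:2],110]),env.move_l(P(-45),rate=60,f_stop=8)); rep('down')
print(env.move_l(P(-14),rate=60)); rep('near')
print(env.move_l(P(57),rate=50,f_stop=8)); rep('pushed')
hit=env.move_l(P(112),rate=12,f_stop=3.5); print(hit); rep('snug?')
im=viewer.camera('top'); cv2.imwrite('pics/t2.png',cv2.resize(im[120:220,240:400],None,fx=5,fy=5,interpolation=cv2.INTER_CUBIC))
```

```text
False False
down [445.47  50.61  85.63] along -45.22475123999557 lat -0.07890149148856067 F [-0.18  0.2   0.18] Fd -0.22985041925946686 t 5.05
False
near [475.26  41.81  85.91] along -14.157249982480302 lat -0.1641508317452862 F [ 0.28  0.51 -0.82] Fd 0.12607335393806907 t 5.7167
False
pushed [543.41  22.09  85.99] along 56.78022836338689 lat 0.01112546440247474 F [-0.09  0.52  0.29] Fd -0.22777972686717357 t 7.2833
True
snug? [569.74  14.22  85.63] along 84.26135089283572 lat -0.16247019015877254 F [-0.69 -0.37 -0.49] Fd -0.5584978101262752 t 9.6833
```

View pics/t2.png

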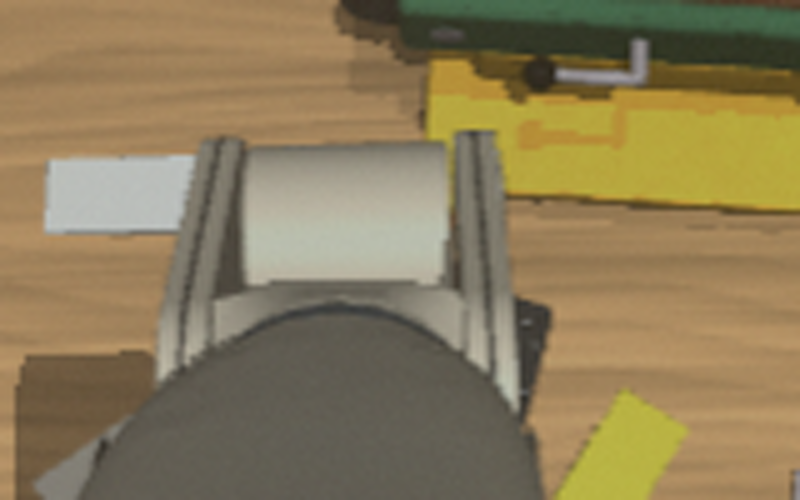

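The arm stopped at a plausible wedge thickness of about 7.7 mm, but the residual force is low. I'll check that it is really snug with small incremental pushes.

Run:
```python
from h import *
np.set_printoptions(precision=2,suppress=True)
def rep(t):
    s=env.read_state(); p=s['tool_pos']; print(t,'along %.2f'%((p[:2]-BUTT)@d),'F',s['force'],'Fd %.2f'%(s['force'][:2]@d),'t',s['time_s'])
rep('now')
for a in (84.8,85.6,86.4,87.2,88,89):
    h=env.move_l([*(BUTT+a*d),86],rate=8,f_stop=6); env.hold(.1); rep((a,h))
    s=env.read_state()
    if h or s['force'][:2]@d<-4.5: break
```

```text
now along 84.07 F [ 0.26 -1.15 -0.5 ] Fd 0.58 t 9.7333
(84.8, False) along 84.74 F [-0.79 -0.09 -0.33] Fd -0.73 t 10.1333
(85.6, False) along 84.93 F [-4.67  2.14  3.84] Fd -5.09 t 10.4833
```

Force now rises like a wall: 5 N within 0.2 mm. I'll retreat, rise, look, then press the corner.

Run:
```python
from h import *
np.set_printoptions(precision=2,suppress=True)
env.move_l([*(BUTT+55*d),86],rate=80)
env.move_l([*(BUTT+40*d),210])
q=quat(d)
env.reach([*(BUTT-20*d),250],q)
im=viewer.camera('top'); cv2.imwrite('pics/t3.png',cv2.resize(im[120:220,240:400],None,fx=5,fy=5,interpolation=cv2.INTER_CUBIC))
print(env.read_state()['time_s'])
```

```text
12.4417
```

View pics/t3.png

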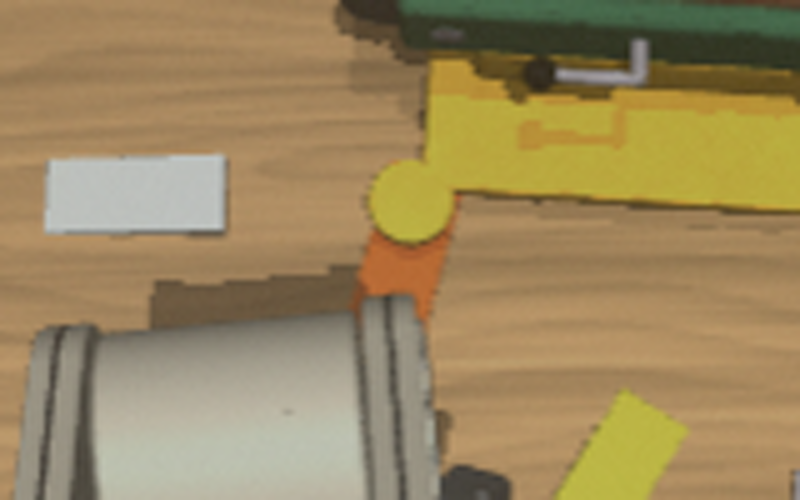

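The wedge lies under the ear with its axis a few mm right of the ear's centre. The ear is still at crop (411,201), so the grinder has not moved. Now I press the corner and log force against depth to see whether it rocks.

Run:
```python
from h import *
np.set_printoptions(precision=2,suppress=True)
a=np.deg2rad(-5); q=quat(np.array([np.cos(a),np.sin(a)]))
p=FOOT-np.array([3,0])
env.reach([*p,210],q)
env.move_l([*p,130],rate=80,f_stop=8)
F0=env.read_state()['force'][2]
print('F0',F0,env.move_l([*p,112],rate=8,f_stop=2.5))
def rep(t):
    f=[];
    for _ in range(4):
        env.hold(.05); s=env.read_state(); f.append(s['force'])
    f=np.mean(f,0); print(t,'z %.2f'%s['tool_pos'][2],'F',f,'t %.2f'%s['time_s']); return f[2],s['tool_pos'][2]
fz,z=rep('touch')
zc=z
for i in range(14):
    zc-=.4
    env.move_l([*p,zc],rate=6)
    fz,z=rep('%.2f'%zc)
    if fz>14: break
```

```text
F0 0.528523347649068 True
touch z 120.39 F [-0.63 -0.42  4.97] t 15.84
119.99 z 120.37 F [-1.29 -0.14  5.59] t 16.29
119.59 z 120.32 F [-2.17  0.18  8.05] t 16.74
119.19 z 120.20 F [-3.26  0.15 10.79] t 17.19
118.79 z 120.13 F [-4.7   0.26 13.64] t 17.64
118.39 z 120.06 F [-5.07 -0.2  16.25] t 18.09
```

The corner is stiff: only 0.33 mm of yield up to 16 N, with no rocking step at 3–5 N. I'll do a last look and steadiness check.

Run:
```python
from h import *
np.set_printoptions(precision=2,suppress=True)
for _ in range(4):
    env.hold(.3); s=env.read_state(); print(s['tool_pos'],s['force'],s['time_s'])
im=viewer.camera('top'); cv2.imwrite('pics/t4.png',cv2.resize(im[40:240,240:500],None,fx=3,fy=3,interpolation=cv2.INTER_CUBIC))
im=viewer.camera('wrist'); cv2.imwrite('pics/w4.png',im)
```

```text
[649.34  -5.86 120.03] [-5.24  0.12 16.17] 18.3917
[649.33  -5.9  120.07] [-6.06  1.32 16.63] 18.6917
[649.35  -5.87 120.04] [-5.15  0.55 16.92] 18.9917
[649.33  -5.89 120.05] [-5.41  0.1  16.09] 19.2917
```

View pics/t4.png

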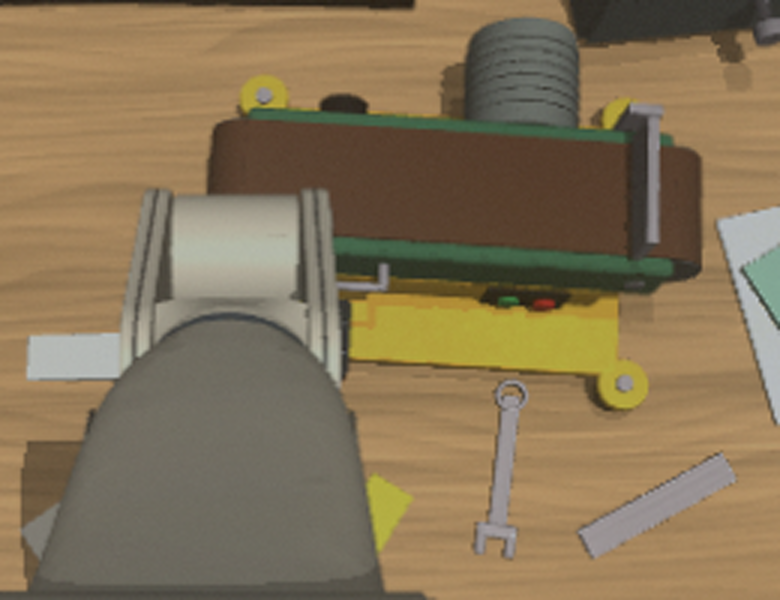

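View pics/w4.png

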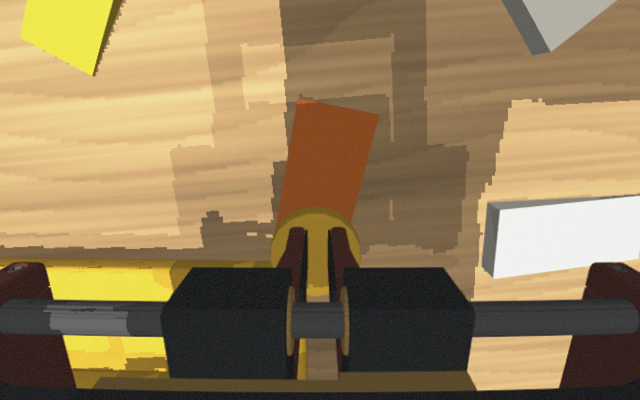

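The fingers stand centred on the ear at about (315,235). The wedge runs in under it, with its butt edge at (299,98)–(378,114). The grinder, spanner and flat bar are where they were. One more check of the butt's position, then I hand in.

Run:
```python
from h import *
from station import workorder
T=wpose(); A=px('wrist',(299,98),16,T)[:2];B=px('wrist',(378,114),16,T)[:2]
m=(A+B)/2; e=(B-A)/np.linalg.norm(B-A); ax=np.array([-e[1],e[0]]); ax=ax if ax[0]>0 else -ax
r=FOOT-m; print('width',np.linalg.norm(B-A),'foot x in wedge',r@ax-52.5,'y',r@np.array([-ax[1],ax[0]]))
print(env.read_state()['force'])
if -5<r@ax-52.5<50: workorder.sign_off()
s=env.read_state(); print(s['force'],s['tool_pos'],s['time_s'])
```

```text
width 42.58608496659932 foot x in wedge 20.39726032717094 y 2.963331096166744
[-5.62863437 -0.50893123 16.25900135]
the job is handed in; nothing more can be done
the job is handed in; nothing more can be done
```

The orange wedge is snug under the bare front-left foot, and the job was handed in at about 19 s of the 67 s with the fingers still pressing down about 16 N on that corner. No verdict was reported.

- **Push:** I slid the wedge by its butt with the fingertips, thin end first, until the resistance rose sharply to about 5 N. By the wedge's taper, the gap was about 7.7 mm.
- **Rocking:** pressing the corner up to 16 N made it yield only about 0.3 mm, with no rocking step at 3–5 N.
- **Wedge position:** the last wrist picture puts the foot 20 mm along the wedge from its middle and 3 mm off its centre line. The measured wedge width was 42.6 mm against the true 44 mm, so the calibration agrees well enough.
- **Grinder and surroundings:** in the top view the grinder did not move measurably, and the spanner and flat bar are where they were. I did not check the other bystanders again at the end; the oil bottle, jar, roll, screwdriver and square were not within the finger path.

- **Not measured:** I had no direct reading of the load on the wedge or of the grinder's lean. I infer both from the lack of yield and from less than 1 mm of push after first contact. The only odd reading was a steady sideways force of about 5 N on the fingers, towards the robot, while pressing; nothing moved because of it.

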